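# Lift a hot bottle carrier at its balance point with the lifting hook

## Robot

A 6-joint arm with a two-finger parallel gripper is mounted at the origin on the work surface. World frame = base frame: x ahead of the robot, y to its left, z up, the work surface at z = 0. Lengths are in m, angles in rad, forces in N, time in s.
With the tool pointing down it reaches from about 0.425 to 0.95 m from the base axis. Payload 3.5 kg.
Tool frame: the origin (TCP) lies midway between the tips of the shut fingers; the grasp point (between the pads) lies 19 mm behind it; z points along the fingers, y is the line along which they close (so a half turn about z gives the same grasp; the last joint's range is limited). The gripper opens to 85 mm and grips with 20 to 120 N. Pads are 22 mm wide; open, the fingers measure 114 mm over their backs; the gripper's body (76 mm by 85 mm) begins 54 mm behind the grasp point. The pads swing forward as they close: fully open they stand 13 mm farther back than shut.
Start: joints at [1.165, 0.286, 1.577, -0, 1.279, -0.15], TCP at [0.171, 0.653, 0.231] pointing down, gripper open.
Joint ranges: [-2.77, 2.77], [-0.9, 2.22], [0.21, 2.48], [-1.53, 4.67], [0.24, 2.81], [-2.84, 2.84]. Speed limits (rad/s): [2.79, 2.79, 3.14, 3.14, 3.14, 3.14].

## Interface

Orientations are given as a unit quaternion [x, y, z, w].
In Python, from plant import ctrl, cams, order gives the robot as it stands.
- The arm moves only by the tool move_arm, never from a script. Its argument "plan" is one flat list of numbers, 7 for each row, row after row: the shift along the world's x, y, z in mm, then the turn, a rotation vector about the world's x, y, z in degrees, then the finger opening in mm, from 0 to 85.4. A call has 1 to 12 rows; each row shifts and turns the commanded pose from where the row before left it; what a row does not reach is not made up. A row lasts 1/10 s, in which the tool goes at most 50 mm and 8.59 degrees, less where a joint would pass 70% of its speed; a pose out of reach is approached as far as the arm can. A call is refused whole if a number of a shift passes 50 or a number of a turn 8.59, either way. A call with a gripper value outside its range is refused whole. The fingers move at their own pace and stop on an object; "newtons" is the grip in N (left out, the last holds). Time passes only in rows, so rows that do not move let the fingers close. It gives the time, the measured TCP pose, the force, the opening and the grip force at its end, in the units of the state.
- ctrl.get_state(): the state, without advancing time (a new reading comes with each control period).
- cams.read_camera(name): name is "scene" or "top"; returns a dict with "color" (400x640x3 uint8, red, green, blue), "fov_y" (degrees; the focal length in pixels is half the picture's height over the tangent of half this angle, whatever the lens; pixels are square), "cx", "cy" (the principal point, pixels), "k1" (the pictures are not rectified: a ray, as slopes to the right and down, at radius r is drawn at 1 + k1 r^2 times it, then the intrinsics apply), "origin" and "orientation" of the camera in the world. Camera axes: x right, y up, looking along -z (the intrinsics and any distortion apply to the point x, -y, -z); pixel columns grow to the right and rows downward; lengths in m; the calibration is good to about 2 mm. A picture is of the moment at which its call begins. There is no depth.
- order.sign_off(): hands the job in; it is judged then, once.
The state is a dict: "time": time; "qpos": joint angles; "dq": joint speeds; "joint_efforts": joint torques, N m; "eef_pos": TCP position; "tcp_rot": TCP orientation; "contact_force": force on the tool from outside, world axes, zero at the start; "wrist_torque": the same for the moment, N m; "opening": opening from 0.0 (shut) to 1.0 (fully open); "finger_force": force on a finger pad.
Only numpy, scipy, OpenCV 4.12 (cv2) and the standard library are available. Lean on these libraries where they do the work, as an engineer would, in place of code of your own. Each camera call takes 0.05 s, during which the arm holds its last target. There are 200 camera calls.

## Task

The bottle carrier is hot from the water bath and must not be touched: take the lifting hook from its holder, catch the carrier's bar in the hook's seat and try small lifts of about a centimetre along the bar until you find where the carrier balances and hangs level. Lift it there without snatching and without letting it tip or swing more than about ten degrees at any time, set it gently down on the shaker's black mat, in the middle and lengthwise, then stand the hook back in its holder. Leave everything else alone.

Things in the scene. Friction and masses are not known exactly. Their poses are not given: they have to be found in the camera images.
- carrier: Loose bottle carrier of sheet steel: tray 280 mm long (x), 62 mm wide (y), 24 mm high, flat underside, a post at each end, a round bar along the top. Origin: centre of the underside, z up. Both ends look alike. It weighs 0.37 to 0.43 kg with its four bottles. Lifted off balance it first pivots on the lower edge of its heavier end, 140 mm from the middle, then hangs with that end low.
- carrier_bar (a point): Middle of the carrier's straight bar, on its axis, 122 mm above the underside, 10 mm thick, 266 mm long between posts; x along the bar. Four white blue-capped bottles (49 mm wide, tops 43 mm below the bar's axis) stand loose under it, one full, three nearly empty, all alike to see: the balance point is 15 to 47 mm from here, towards either end, the mass centre about 86 mm below the bar.
- hook_grip (a point): Centre of the red block handle of the lifting hook (loose, 0.12 kg). Handle 64 mm along x, 20 mm along y, 26 mm high; z up. x is also the direction of the bar that the hook takes. The hook is steel strip 14 mm wide (along x): from the handle a shank goes down on the -y side (y -11 to -16 mm) to the V seat. Foot (24 mm along y) 100 mm below this point.
- hook_seat (a point): Deepest point of the hook's upward-facing 90-degree V seat, 92 mm below the handle's centre. A seated bar has its axis 85 mm below the handle's centre. The seat's free side is a lip: tip 14 mm out to +y, top 81 mm below the handle's centre. Over the lip the hook is open to +y (67 mm high): the bar enters there. A seated bar tips freely if the mass centre is over 7 mm off along x.
- holder: White plastic holder fixed on the bench, 36 mm (x) by 54 mm (y), 50 mm high, with a slot 26 by 44 mm open at the top, slot floor 4 mm above the bench. Origin: centre of the underside. The hook (14 by 30 mm down there) stands in it on its foot, handle's centre 104 mm above the bench, handle roughly along the holder's x.
- shaker_mat (a point): Centre of the black rubber mat on top of the low white orbital shaker (fixed, switched off), 56 mm above the bench; the mat is flat, 316 mm along x and 126 mm along y, z up.
- tip_box: Bystander: white box of yellow pipette tips with a red deck, 122 by 84 mm, 61 mm high. Origin: centre of the underside.
- well_plate: Bystander: clear 96-well plate, 127 by 85 mm, 15 mm high. Origin: centre of the underside.
- tube_rack: Bystander: low red microtube rack with orange tubes, 50 by 100 mm, 36 mm high. Origin: centre of the underside.
Not all that is in view belongs to the job. What is shaped like the part that bears hook_grip but blue is not meant. Leave any yellow look-alike of the holder alone.

How it is judged:
By the outcome, as a careful person would: the job done as asked, in the order asked, and still so for the second after the job is handed in, with the robot touching nothing.
It also fails if it takes over 72 s, if anything falls off the work surface, if the arm or the gripper's body presses on something with over 40 N, if the wrist force passes 120 N, or if a joint passes its speed limit or range.

## Working session

There is one attempt and no reset: what is moved stays moved. The work goes in short steps, Python scripts to look and compute and a tool call to move; the robot and the scene stay as the last step left them, time stands still between calls to the robot, and variables do not carry over. Pictures are saved under pics/ and viewed, at most 10 in all, crops included, and the job is handed in when it is done.

Besides the shell and the picture viewer there is one more tool, called after "Emit:" as name(argument=value, ...) on one line, values as JSON. move_arm: Moves the arm, as the interface text tells. Its arguments: {"type":"object","properties":{"plan":{"type":"array","items":{"type":"number"}},"newtons":{"type":"number"}},"required":["plan"]}

```bash
mkdir -p pics; ls
cat > h.py <<'E'
import numpy as np, cv2
from plant import ctrl, cams, order
from scipy.spatial.transform import Rotation as R
def cam(n):
    c=cams.read_camera(n); return c
def ray(c,u,v):
    f=200/np.tan(np.radians(c["fov_y"])/2)
    K=np.array([[f,0,c["cx"]],[0,f,c["cy"]],[0,0,1.]])
    p=cv2.undistortPoints(np.array([[[u,v]]],float),K,np.array([c["k1"],0,0,0,0.]))[0,0]
    d=R.from_quat(c["orientation"]).apply([p[0],-p[1],-1]); return np.array(c["origin"]),d
def onz(c,u,v,z):
    o,d=ray(c,u,v); return o+d*(z-o[2])/d[2]
def px(c,P):
    f=200/np.tan(np.radians(c["fov_y"])/2)
    q=R.from_quat(c["orientation"]).inv().apply(np.array(P)-c["origin"])
    s=np.array([q[0],-q[1]])/-q[2]; s=s*(1+c["k1"]*(s@s)); return s*f+[c["cx"],c["cy"]]
def save(c,n,crop=None,k=1):
    im=c["color"][:,:,::-1]
    if crop: a,b,w,h=crop; im=im[b:b+h,a:a+w]
    cv2.imwrite("pics/"+n,cv2.resize(im,None,fx=k,fy=k,interpolation=cv2.INTER_CUBIC))
E
python3 - <<'E'
from h import *
for n in("scene","top"):
    c=cam(n); save(c,n+"0.png",k=1.25); print({k:v for k,v in c.items() if k!="color"})
print(ctrl.get_state())
E
```

```text
pics
{'fov_y': 44.671788104601035, 'cx': 316.5798016390304, 'cy': 208.96631294505661, 'k1': -0.11040839816199371, 'origin': array([ 1.40590984, -0.36910295,  0.95639929]), 'orientation': array([0.34165541, 0.22637426, 0.50909755, 0.75686588])}
{'fov_y': 48.42320235498866, 'cx': 325.11779533307276, 'cy': 199.39477630697706, 'k1': -0.12146112916375941, 'origin': array([0.33655631, 0.01609687, 1.56054718]), 'orientation': array([ 0.04631671, -0.05199728, -0.70302666,  0.70774611])}
{'time': 0.1, 'qpos': array([ 1.16496907e+00,  2.87120194e-01,  1.57803361e+00,  4.93669076e-06,
        1.27858357e+00, -1.50016959e-01]), 'dq': array([-0.0024447 , -0.0017067 , -0.00277355,  0.00150929, -0.00267991,
        0.00175014]), 'joint_efforts': array([ 1.14457300e-03, -4.07297444e+01, -2.93698722e+01, -9.42442421e-05,
        3.32512565e-03, -2.35017829e-06]), 'eef_pos': array([0.17054037, 0.65249071, 0.23005511]), 'tcp_rot': array([ 1.27557318e-01,  9.91830621e-01, -1.03056300e-03, -2.96482999e-04]), 'contact_force': array([-0.99361122, -0.07502222,  0.47228351]), 'wrist_torque': array([-0.0013989 , -0.02622421, -0.02162811]), 'finger_force': 0.0, 'opening': 1.0009781057828342}
```

View pics/scene0.png

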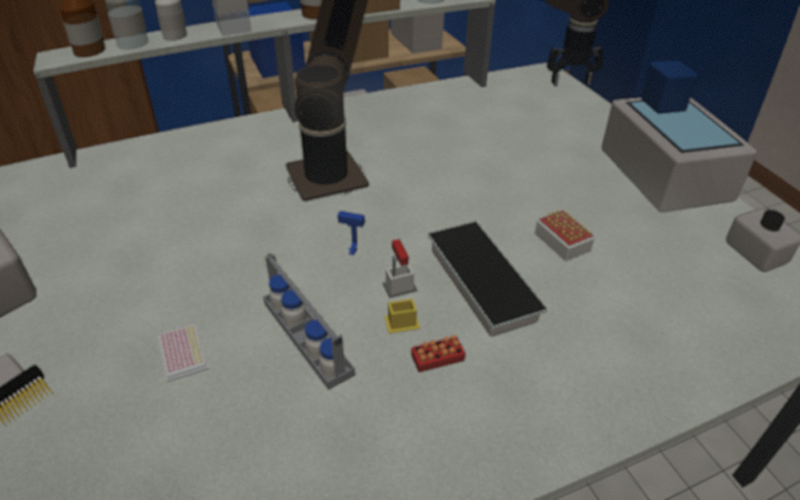

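View pics/top0.png

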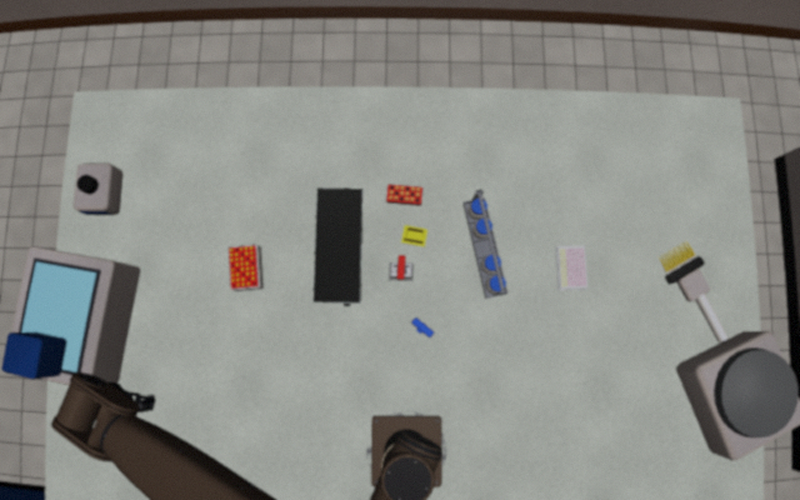

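The scene picture shows two hooks: red (400,250) and blue (352,220). It also shows two holders: white (400,283) and yellow (402,315). The task wants the red hook in the white holder. Next I'll measure and confirm this in a crop.

```bash
cat > m.py <<'E'
from h import *
def masks(c,f,roi):
    x,y,w,h=roi; hsv=cv2.cvtColor(c["color"],cv2.COLOR_RGB2HSV); m=np.zeros(hsv.shape[:2],np.uint8)
    m[y:y+h,x:x+w]=f(hsv.astype(int),c["color"].astype(int))[y:y+h,x:x+w]*255
    n,l,s,ce=cv2.connectedComponentsWithStats(m); 
    return [(s[i,4],ce[i],cv2.minAreaRect(np.argwhere(l==i)[:,::-1].astype(np.float32))) for i in range(1,n) if s[i,4]>12]
red=lambda h,r:((h[...,0]<8)|(h[...,0]>172))&(h[...,1]>150)&(h[...,2]>90)
blue=lambda h,r:(h[...,0]>105)&(h[...,0]<130)&(h[...,1]>150)&(h[...,2]>60)
black=lambda h,r:h[...,2]<45
gray=lambda h,r:(r.sum(2)<400)
def W(c,rect,z): return [np.round(onz(c,*p,z)[:2]*1000) for p in cv2.boxPoints(rect)]
E
python3 - <<'E'
from m import *
t=cam("top"); s=cam("scene")
for n,c,roi,f,z in [("hook",t,(300,195,45,40),red,.117),("hook",s,(300,185,40,35),red,.104),("caps",t,(360,145,60,110),blue,.079),("mat",t,(240,140,55,110),black,.056),("carr",t,(360,145,60,110),gray,.024)]:
    for a in masks(c,f,roi): print(n,a[0],a[1].round(1),np.round(onz(c,*a[1],z)[:2]*1000),W(c,a[2],z))
a=t["color"][:,:,::-1]; A=a[140:255,300:415]; B=s["color"][:,:,::-1][160:315,195:350]
cv2.imwrite("pics/c1.png",np.hstack([cv2.resize(A,(400,400),interpolation=2),cv2.resize(B,(400,400),interpolation=2)]))
E
```

```text
hook 81 [320.6 213.6] [492.  20.] [array([464.,  30.]), array([521.,  25.]), array([520.,   9.]), array([463.,  15.])]
hook 96 [319.7 199.9] [489.  21.] [array([459.,  14.]), array([453.,  32.]), array([516.,  27.]), array([521.,  10.])]
caps 60 [380.9 165. ] [ 664. -185.] [array([ 685., -175.]), array([ 685., -196.]), array([ 647., -195.]), array([ 647., -175.])]
caps 58 [384.8 181.3] [ 607. -198.] [array([ 626., -188.]), array([ 626., -209.]), array([ 592., -208.]), array([ 591., -188.])]
caps 59 [391.8 210.3] [ 509. -220.] [array([ 527., -211.]), array([ 527., -231.]), array([ 493., -230.]), array([ 493., -210.])]
caps 59 [395.7 226.9] [ 453. -232.] [array([ 467., -216.]), array([ 473., -236.]), array([ 438., -247.]), array([ 432., -228.])]
mat 3002 [270.1 196.2] [557. 193.] [array([407., 252.]), array([715., 254.]), array([713., 135.]), array([406., 136.])]
carr 1571 [387.4 196.8] [ 563. -214.] [array([ 712., -145.]), array([ 730., -213.]), array([ 430., -278.]), array([ 414., -212.])]
```

View pics/c1.png

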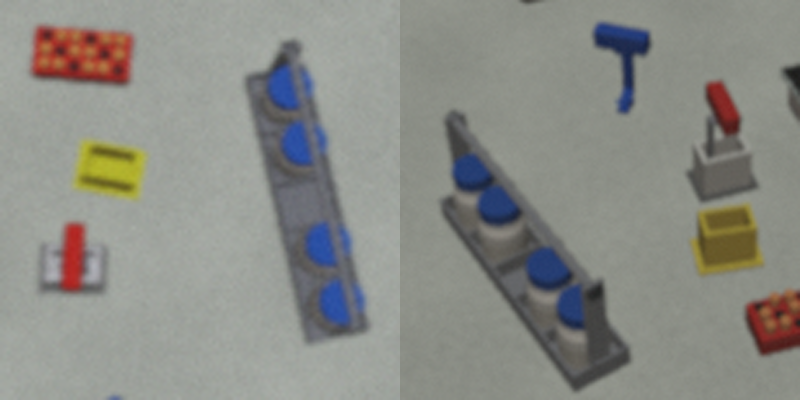

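The left crop (top) shows the red handle at (73,257) over the white holder. The yellow holder is at (110,167). The carrier's bar runs from about (290,45) to (365,325). In the right crop (scene), the red hook at (722,108) stands in the white holder at (724,165), and its shank is at (711,135). The blue hook at (622,50) is lying down and is a look-alike. The red hook in the white holder fits the description. Now I'll check which side the shank is on and find the bar line.

Run:
```python
from m import *
t=cam("top"); s=cam("scene")
for y in(.007,.033): print("shank",y,px(s,[.49,y,.07]).round(1))
im=t["color"].astype(int)
for r in (163,165,180,182,210,211,226,228): print(r,[(u,*im[r,u]) for u in range(378,406) if 1][0][0],[int(im[r,u,2]-im[r,u,0]) for u in range(376,406)])
k=.2875
for n,p,z in [("TL",(248,75),.024),("BL",(308,340),.024),("BR",(368,325),.024),("posttop",(290,45),.125)]:
    print(n,np.round(onz(t,300+p[0]*k,140+p[1]*k,z)*1000))
for n,p in [("far post",(455,115)),("near post",(594,285))]: print(n,np.round(onz(s,195+(p[0]-400)*.3875,160+p[1]*.3875,.125)*1000))
for n,p in [("Lnear",(577,388)),("Rnear",(630,352)),("Lfar",(443,205))]: print(n,np.round(onz(s,195+(p[0]-400)*.3875,160+p[1]*.3875,0)*1000))
```

```text
shank 0.007 [315.2 210.9]
shank 0.033 [323.9 208.5]
163 378 [23, 64, 102, 119, 121, 120, 113, 85, 44, 19, 27, 63, 85, 57, 21, 3, 0, -2, -2, -1, 1, -1, 0, -4, -1, -3, -2, -2, 0, -3]
165 378 [20, 69, 106, 120, 119, 118, 118, 108, 72, 34, 21, 47, 75, 59, 26, 3, -3, -1, -2, -2, -1, 0, 0, -2, -2, -2, -2, 0, -2, -2]
180 378 [8, 7, 6, 4, 23, 71, 110, 121, 118, 122, 118, 98, 52, 22, 26, 57, 86, 64, 25, 2, -2, -1, 0, 0, -1, -2, -2, 1, -1, 1]
182 378 [7, 5, -1, -1, 16, 68, 105, 119, 118, 121, 118, 110, 78, 36, 23, 42, 67, 51, 18, 5, 1, 0, -1, -3, 0, 1, 1, -1, -3, 0]
210 378 [-3, -1, 0, -3, 0, -1, 3, 9, 7, 2, -2, 24, 75, 112, 120, 120, 121, 120, 108, 64, 27, 22, 47, 80, 60, 21, 3, -1, 1, -1]
211 378 [-3, -2, -3, -3, -1, -1, 5, 6, 3, -3, -1, 20, 71, 107, 119, 122, 119, 120, 114, 77, 35, 21, 42, 72, 53, 22, 4, -2, -2, 2]
226 378 [-2, -1, 0, -1, -1, -1, -2, 0, -2, 2, 6, 7, 3, -3, -4, 29, 81, 112, 122, 122, 124, 121, 96, 53, 20, 23, 55, 85, 62, 22]
228 378 [-2, -2, -3, -4, -5, 0, 0, -3, 0, 0, 2, 4, 2, -4, -2, 17, 69, 108, 121, 118, 118, 121, 109, 75, 32, 19, 43, 64, 46, 14]
TL [ 688. -158.   24.]
BL [ 419. -216.   24.]
BR [ 434. -277.   24.]
posttop [ 695. -187.  125.]
far post [ 428. -246.  125.]
near post [ 695. -186.  125.]
Lnear [ 704. -214.    0.]
Rnear [ 682. -154.    0.]
Lfar [ 420. -274.    0.]
```

Emit:
move_arm(plan=[20,-46,0,0,0,-8,85,20,-46,0,0,0,-8,85,20,-46,0,0,0,-8,85,20,-46,0,0,0,-8,85,22,-45,0,0,0,-8,85,22,-45,0,0,0,-8,85,22,-45,0,0,0,-8,85,22,-45,0,0,0,-8,85,22,-45,0,0,0,-8,85,22,-45,0,0,0,-8,85,22,-45,0,0,0,0,85,22,-45,0,0,0,0,85])

```text
time: 1.5
eef_pos: [0.4267, 0.1083, 0.2318]
tcp_rot: [0.735, 0.678, 0.001, 0.0]
contact_force: [1.2, 0.9, 0.6]
opening: 0.999
finger_force: 0.0
```

Emit:
move_arm(plan=[32,-44,0,0,0,0,85,31,-44,0,0,0,0,85,0,0,-40,0,0,0,85,0,0,-40,0,0,0,85,0,0,-20,0,0,0,85,0,0,0,0,0,0,85])

```text
time: 2.1
eef_pos: [0.4816, 0.0291, 0.1276]
tcp_rot: [0.735, 0.678, -0.003, -0.003]
contact_force: [-0.8, 0.0, 0.2]
opening: 0.995
finger_force: 0.0
```

Run:
```python
from m import *
t=cam("top"); s=cam("scene")
P=[onz(t,u,v,.122)*1000 for u,v in [(385.2,163),(385.9,165),(389.4,180),(389.9,182),(396.7,210),(397,211),(400.4,226),(400.8,228)]]
P=np.array(P)[:,:2]; k=np.polyfit(P[:,0],P[:,1],1); print("bar y at 561",np.polyval(k,561),np.degrees(np.arctan(k[0])), P[0],P[-1])
for a in masks(s,red,(300,185,40,35)): print(a[0],a[1],np.round(onz(s,*a[1],.106)*1000), a[2])
save(s,"a1.png",(260,120,120,120),5)
print(ctrl.get_state()["eef_pos"])
```

```text
bar y at 561 -216.34836967856077 12.615429838875345 [ 661.45790991 -193.47765044] [ 445.86402546 -241.76063932]
96 [319.79166667 200.04166667] [491.  20. 106.] ((319.7000427246094, 199.89999389648438), (16.54690170288086, 5.81377649307251), 63.43495178222656)
[0.48469072 0.02894642 0.13186557]
```

View pics/a1.png

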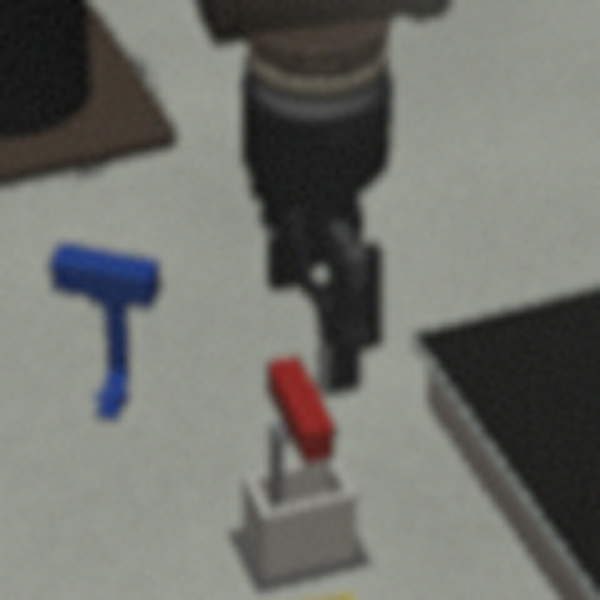

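The red handle is at about (300,405) in the crop, with the gripper above it and slightly to the +y side. I'll correct that and descend.

Emit:
move_arm(plan=[6,-9,0,0,0,0,85,0,0,0,0,0,0,85,0,0,-20,0,0,0,85,0,0,-20,0,0,0,85,0,0,-12,0,0,0,85,0,0,0,0,0,0,85])

```text
time: 2.8
eef_pos: [0.4895, 0.02, 0.0782]
tcp_rot: [0.735, 0.678, -0.001, -0.001]
contact_force: [-0.1, 0.2, -1.1]
opening: 0.991
finger_force: 0.0
```

Run:
```python
from m import *
s=cam("scene");st=ctrl.get_state(); print(st["eef_pos"],st["contact_force"])
save(s,"a2.png",(260,120,120,120),5)
```

```text
[0.49033775 0.01992623 0.07930264] [-0.00511174  0.79737826  0.67826272]
```

View pics/a2.png

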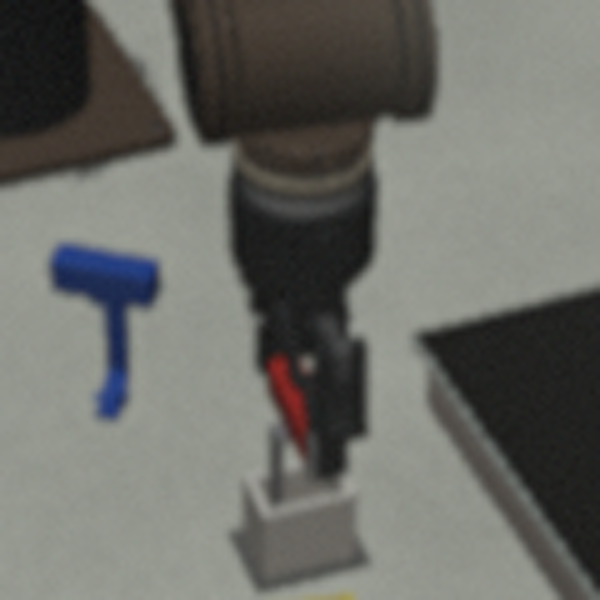

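The near finger, at about (335,420), covers the right part of the handle's near end. I'll check whether that is parallax or a sideways offset.

Run:
```python
from m import *
s=cam("scene")
for P in [(.532,.0165,.092),(.547,.0155,.092),(.547,.0155,.12),(.522,.0175,.104),(.522,.0175,.117),(.458,.0225,.104),(.49,.02,.104)]: print(P,((px(s,P)-[260,120])*5).round())
```

```text
(0.532, 0.0165, 0.092) [323. 468.]
(0.547, 0.0155, 0.092) [332. 486.]
(0.547, 0.0155, 0.12) [333. 446.]
(0.522, 0.0175, 0.104) [317. 439.]
(0.522, 0.0175, 0.117) [318. 420.]
(0.458, 0.0225, 0.104) [280. 365.]
(0.49, 0.02, 0.104) [298. 401.]
```

The picture matches the projection, so the finger is centred within 2 mm. Gripping now.

Emit:
move_arm(plan=[0,0,0,0,0,0,40,0,0,0,0,0,0,40,0,0,0,0,0,0,40,0,0,0,0,0,0,40,0,0,0,0,0,0,40], newtons=60)

```text
time: 3.4
eef_pos: [0.492, 0.0197, 0.0811]
tcp_rot: [0.735, 0.678, 0.001, 0.002]
contact_force: [0.9, -0.8, 7.1]
opening: 0.74
finger_force: 66.5
```

Emit:
move_arm(plan=[0,0,5,0,0,0,40,0,0,15,0,0,0,40,0,0,30,0,0,0,40,0,0,30,0,0,0,40,0,0,30,0,0,0,40,0,0,25,0,0,0,40,0,0,15,0,0,0,40,0,0,0,0,0,0,40])

```text
time: 4.2
eef_pos: [0.4912, 0.0199, 0.2312]
tcp_rot: [0.735, 0.678, 0.001, 0.001]
contact_force: [0.0, 0.7, -0.9]
opening: 0.738
finger_force: 66.8
```

Run:
```python
from m import *
s=cam("scene");st=ctrl.get_state(); print(st["eef_pos"],st["contact_force"],st["tcp_rot"],px(s,st["eef_pos"]))
p=px(s,st["eef_pos"]).astype(int)
save(s,"a3.png",(p[0]-50,p[1]-60,100,120),5)
```

```text
[0.49029835 0.01996464 0.22929166] [ 0.37665698 -0.35613568 -1.45837522] [7.35240150e-01 6.77806678e-01 1.01075381e-04 1.33691224e-04] [320.17832864 162.62306457]
```

View pics/a3.png

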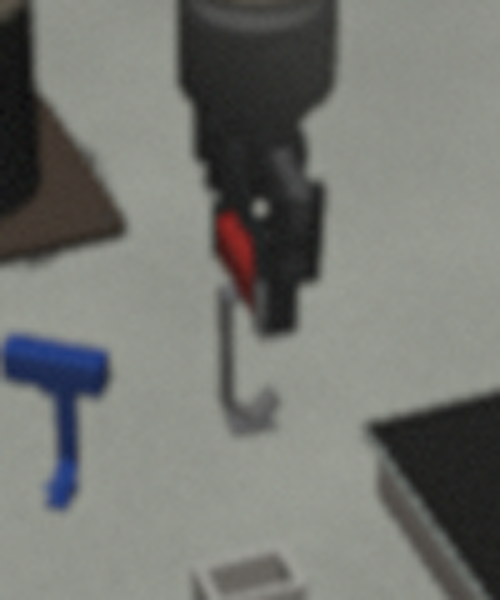

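The picture shows the hook held upright: shank at (225,350), seat at (255,410), opening toward the right (+y). I'll cross the carrier to its -y side.

Emit:
move_arm(plan=[7,-17,0,0,0,2,40,15,-36,0,0,0,2,40,15,-36,0,0,0,2,40,15,-36,0,0,0,2,40,15,-36,0,0,0,2,40,15,-36,0,0,0,2,40,15,-36,0,0,0,2,40,8,-20,0,0,0,2,40,3,-11,0,0,0,1.2,40,0,0,0,0,0,0,40])

```text
time: 5.25
eef_pos: [0.5973, -0.2451, 0.2257]
tcp_rot: [0.626, 0.779, -0.0, -0.003]
contact_force: [0.3, 1.4, -1.6]
opening: 0.742
finger_force: 66.7
```

Emit:
move_arm(plan=[0,0,-15,0,0,0,40,0,0,-20,0,0,0,40,0,0,-18,0,0,0,40,0,0,-10,0,0,0,40,0,0,0,0,0,0,40])

```text
time: 5.75
eef_pos: [0.5967, -0.2422, 0.1628]
tcp_rot: [0.625, 0.78, -0.0, -0.003]
contact_force: [-0.9, 0.4, -0.9]
opening: 0.74
finger_force: 66.7
```

Run:
```python
from m import *
s=cam("scene");st=ctrl.get_state(); print(st["eef_pos"],st["contact_force"],st["tcp_rot"],px(s,st["eef_pos"]))
p=px(s,st["eef_pos"]).astype(int)
save(s,"a4.png",(p[0]-60,p[1]-50,120,120),5)
```

```text
[ 0.59760078 -0.24287438  0.16467964] [-0.68092416 -0.69959189 -0.56629811] [ 6.25367148e-01  7.80329144e-01 -1.71805240e-04 -1.52554782e-03] [232.67048323 236.13060317]
```

View pics/a4.png

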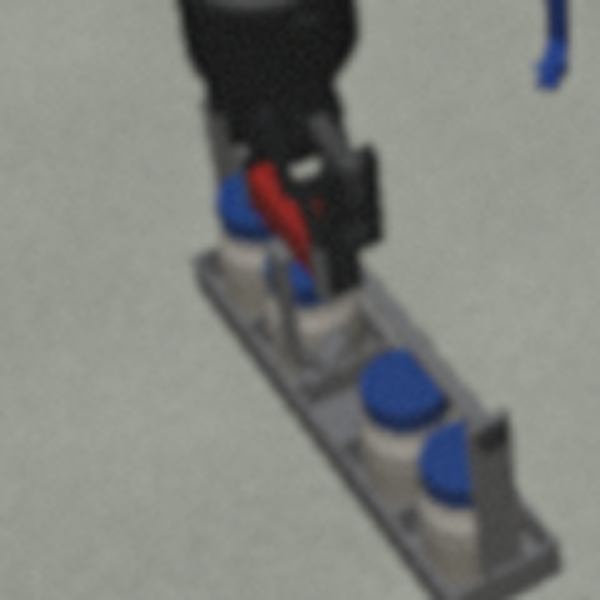

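The hook, at (285,310), is beside the carrier on its -y side and touches nothing. Moving in under the bar.

Emit:
move_arm(plan=[-1,6,0,0,0,0,40,-2,11,0,0,0,0,40,-2,11,0,0,0,0,40,-1,6,0,0,0,0,40,0,0,0,0,0,0,40,0,0,8,0,0,0,40,0,0,4,0,0,0,40,0,0,0,0,0,0,40])

```text
time: 6.6
eef_pos: [0.5932, -0.2108, 0.18]
tcp_rot: [0.626, 0.78, 0.0, 0.001]
contact_force: [0.9, -0.8, -1.7]
opening: 0.736
finger_force: 66.7
```

```bash
cat >> m.py <<'E'
def meas(n=6):
    F=[];Z=[];C=[]
    for i in range(n):
        s=cam("scene"); st=ctrl.get_state(); F.append(st["contact_force"]);Z.append(st["eef_pos"])
        b=[a for a in masks(s,blue,(190,200,110,110)) if a[0]>40]; C.append(s)
    ms=[sorted(([*a[1],a[0]] for a in masks(c,blue,(150,150,330,170)) if a[0]>30),key=lambda q:q[1]) for c in C]
    print("F",np.mean(F,0).round(2),"sd",np.std(F,0)[2].round(2),"tcp",(np.mean(Z,0)*1000).round(1),st["time"])
    L=len(ms[-1]); print("caps",np.round(np.mean([m for m in ms if len(m)==L],0),2).tolist())
    return C[-1]
E
python3 -c "
from m import *
c=meas()"
```

```text
F [-0.03 -0.1  -1.33] sd 0.57 tcp [ 592.4 -210.3  178.4] 6.9
caps [[281.03, 178.59, 176.0], [227.27, 233.26, 240.5], [251.28, 263.68, 147.5], [260.91, 278.48, 90.0]]
```

Emit:
move_arm(plan=[0,0,3,0,0,0,40,0,0,2,0,0,0,40,0,0,2,0,0,0,40,0,0,2,0,0,0,40,0,0,2,0,0,0,40,0,0,2,0,0,0,40,0,0,0,0,0,0,40,0,0,0,0,0,0,40,0,0,0,0,0,0,40])

```text
time: 7.8
eef_pos: [0.5924, -0.21, 0.1913]
tcp_rot: [0.626, 0.78, 0.0, -0.0]
contact_force: [0.4, -0.5, -5.8]
opening: 0.744
finger_force: 66.7
```

```bash
python3 -c "
from m import *
c=meas(10)"
```

```text
F [ 0.26 -0.39 -5.08] sd 0.49 tcp [ 592.4 -210.   191.3] 8.3
caps [[281.04, 178.57, 176.6], [227.48, 232.73, 245.7], [251.86, 261.62, 147.4], [261.04, 275.64, 83.1]]
```

The force is about 3.75 N, and the near caps rose 2 to 3 px while the far ones barely moved. So it pivots on the far (-x) end, and the balance point lies somewhat toward the middle from here. I'll lower it, slide 13 mm and try again.

Emit:
move_arm(plan=[0,0,-2,0,0,0,40,0,0,-2,0,0,0,40,0,0,-2,0,0,0,40,0,0,-2,0,0,0,40,0,0,-2,0,0,0,40,0,0,-3,0,0,0,40,-5,-1,0,0,0,0,40,-5,-1,0,0,0,0,40,-2.7,-0.8,0,0,0,0,40,0,0,0,0,0,0,40])

```text
time: 9.3
eef_pos: [0.5793, -0.2131, 0.1786]
tcp_rot: [0.626, 0.78, -0.0, 0.0]
contact_force: [-0.0, -0.8, -1.6]
opening: 0.743
finger_force: 66.9
```

```bash
python3 -c "
from m import *
c=meas(6)"
```

```text
F [-0.17  0.48 -1.43] sd 0.45 tcp [ 579.7 -212.9  178.5] 9.6
caps [[281.05, 178.61, 176.8], [221.9, 226.7, 117.2], [231.18, 239.02, 114.8], [251.48, 263.63, 149.4], [261.11, 278.35, 87.8]]
```

Emit:
move_arm(plan=[0,0,3,0,0,0,40,0,0,2,0,0,0,40,0,0,2,0,0,0,40,0,0,2,0,0,0,40,0,0,2,0,0,0,40,0,0,2,0,0,0,40,0,0,0,0,0,0,40,0,0,0,0,0,0,40,0,0,0,0,0,0,40])

```text
time: 10.5
eef_pos: [0.5796, -0.2128, 0.1912]
tcp_rot: [0.626, 0.78, -0.0, -0.0]
contact_force: [-0.5, -0.6, -5.2]
opening: 0.735
finger_force: 66.9
```

```bash
python3 -c "
from m import *
c=meas(10)"
```

```text
F [-0.09  0.26 -5.18] sd 0.26 tcp [ 579.7 -212.8  191.2] 11.0
caps [[280.96, 178.1, 170.5], [229.25, 220.95, 107.25], [230.42, 236.17, 135.12], [251.49, 261.24, 145.75], [261.07, 275.87, 87.12]]
```

The near caps rose evenly (2.4 and 2.5 px) and the force is 3.75 N, which is full weight, so it hangs level here. Reading the wrist moment loaded and unloaded will show how well centred this spot is.

```bash
cat >> m.py <<'E'
def torq(n=16):
    T=[]
    for i in range(n): cam("top"); T.append(ctrl.get_state()["wrist_torque"])
    a=np.radians(12.6); T=np.array(T)
    yp=T@np.array([-np.sin(a),np.cos(a),0]); xp=T@np.array([np.cos(a),np.sin(a),0])
    print("T about bar-perp",yp.mean().round(4),"about bar",xp.mean().round(4),"sd",yp.std().round(4),ctrl.get_state()["time"])
E
python3 -c "
from m import *
torq()"
```

```text
T about bar-perp 0.021 about bar 0.0093 sd 0.024 11.8
```

Emit:
move_arm(plan=[0,0,-2,0,0,0,40,0,0,-2,0,0,0,40,0,0,-2,0,0,0,40,0,0,-2,0,0,0,40,0,0,-2,0,0,0,40,0,0,-3,0,0,0,40,0,0,0,0,0,0,40])

```text
time: 12.5
eef_pos: [0.58, -0.213, 0.1787]
tcp_rot: [0.626, 0.78, 0.0, 0.0]
contact_force: [-0.4, -0.1, -1.0]
opening: 0.739
finger_force: 67.1
```

```bash
python3 -c "
from m import *
torq()
c=meas(2)"
```

```text
T about bar-perp 0.0026 about bar -0.0107 sd 0.0238 13.3
F [-0.23 -0.22 -1.37] sd 0.35 tcp [ 579.7 -212.8  178.3] 13.4
caps [[281.1, 178.57, 177.0], [222.19, 226.66, 115.0], [231.27, 238.96, 111.0], [251.67, 263.47, 150.0], [261.37, 278.12, 90.0]]
```

The moment says the mass centre is about 5 mm further toward +x. I'll shift 4 mm and lift again.

Emit:
move_arm(plan=[2,0.5,0,0,0,0,40,2,0.5,0,0,0,0,40,0,0,3,0,0,0,40,0,0,2,0,0,0,40,0,0,2,0,0,0,40,0,0,2,0,0,0,40,0,0,2,0,0,0,40,0,0,2,0,0,0,40,0,0,0,0,0,0,40,0,0,0,0,0,0,40])

```text
time: 14.4
eef_pos: [0.5837, -0.2119, 0.1913]
tcp_rot: [0.626, 0.78, -0.0, 0.0]
contact_force: [0.6, -0.8, -5.8]
opening: 0.741
finger_force: 66.9
```

```bash
python3 -c "
from m import *
torq(20)
c=meas(8); np.save('lift.npy',c['color'])"
```

```text
T about bar-perp 0.0043 about bar 0.0169 sd 0.0257 15.4
F [ 0.03  0.01 -5.06] sd 0.68 tcp [ 583.7 -211.8  191.3] 15.8
caps [[280.99, 178.6, 174.5], [226.53, 231.67, 244.62], [251.68, 261.39, 148.5], [261.19, 275.5, 88.12]]
```

Emit:
move_arm(plan=[0,0,1,0,0,0,40,0,0,2,0,0,0,40,0,0,2,0,0,0,40,0,0,1,0,0,0,40,0,0,0,0,0,0,40,0,0,0,0,0,0,40])

```text
time: 16.4
eef_pos: [0.5837, -0.2118, 0.1974]
tcp_rot: [0.626, 0.78, 0.0, 0.0]
contact_force: [0.2, -0.2, -4.8]
opening: 0.744
finger_force: 66.9
```

```bash
python3 -c "
from m import *
c=meas(6); a=np.load('lift.npy').astype(np.float32).mean(2); b=c['color'].astype(np.float32).mean(2)
for n,(u,v) in dict(far=(214,236),near=(264,306),nearR=(280,296)).items():
    w=cv2.createHanningWindow((28,28),cv2.CV_32F); g=lambda i:np.ascontiguousarray(i[v-14:v+14,u-14:u+14]); print(n,cv2.phaseCorrelate(g(a),g(b),w))
save(c,'a5.png',(190,170,120,150),4)
"
```

```text
F [-0.18 -0.12 -5.37] sd 0.5 tcp [ 583.6 -211.8  197.2] 16.7
caps [[281.07, 178.62, 174.67], [226.45, 230.23, 241.67], [251.55, 259.55, 148.5], [261.03, 273.81, 88.67]]
far ((-0.2875922878592423, -1.2489652243420828), 0.8689674833085802)
near ((-0.0383135434752635, -0.9262387227491278), 1.1118205642700196)
nearR ((-0.09176878772581532, -1.5549702082815884), 1.0165456530782913)
```

View pics/a5.png

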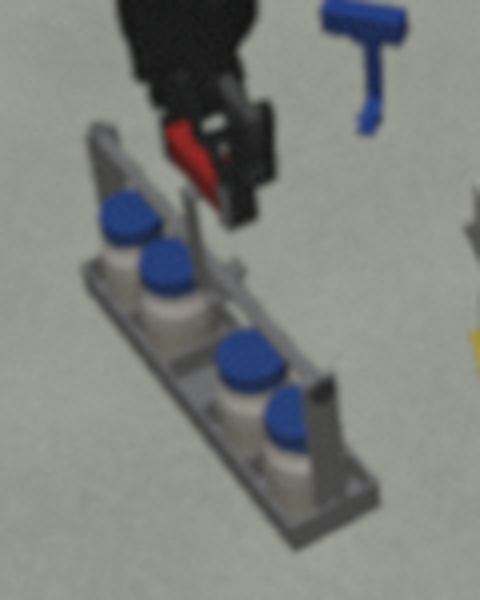

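The carrier hangs level in the air, with the far end at (100,270) and the near end at (300,540) both raised. I'll lift it gently.

Emit:
move_arm(plan=[0,0,1,0,0,0,40,0,0,3,0,0,0,40,0,0,5,0,0,0,40,0,0,7,0,0,0,40,0,0,9,0,0,0,40,0,0,10,0,0,0,40,0,0,10,0,0,0,40,0,0,9,0,0,0,40,0,0,8,0,0,0,40,0,0,6,0,0,0,40,0,0,3,0,0,0,40,0,0,1,0,0,0,40])

```text
time: 17.9
eef_pos: [0.5838, -0.2119, 0.2697]
tcp_rot: [0.626, 0.78, 0.0, 0.0]
contact_force: [0.5, 0.1, -5.2]
opening: 0.736
finger_force: 66.9
```

```bash
python3 -c "
from m import *
c=meas(4)"
```

```text
F [ 0.01  0.18 -5.16] sd 0.61 tcp [ 583.5 -211.8  269. ] 18.1
caps [[281.07, 178.62, 176.25], [223.21, 209.25, 283.5], [249.19, 238.38, 167.75], [258.68, 252.62, 98.0]]
```

Emit:
move_arm(plan=[0,2,0,0,0,-0.2,40,0,4,0,0,0,-0.2,40,0,6,0,0,0,-0.5,40,0,8,0,0,0,-0.5,40,0,10,0,0,0,-0.5,40,0,12,0,0,0,-0.5,40,0,14,0,0,0,-0.5,40,0,16,0,0,0,-0.5,40,0,18,0,0,0,-0.5,40,0,20,0,0,0,-0.5,40,0,20,0,0,0,-0.5,40,0,20,0,0,0,-0.5,40])

```text
time: 19.3
eef_pos: [0.5835, -0.06, 0.2694]
tcp_rot: [0.662, 0.75, 0.0, -0.0]
contact_force: [-0.2, 0.4, -4.6]
opening: 0.74
finger_force: 66.9
```

Emit:
move_arm(plan=[0,20,0,0,0,-0.5,40,0,20,0,0,0,-0.5,40,0,20,0,0,0,-0.5,40,0,20,0,0,0,-0.5,40,-1,20,0,0,0,-0.5,40])

```text
time: 19.8
eef_pos: [0.5823, 0.04, 0.2695]
tcp_rot: [0.678, 0.735, 0.0, 0.0]
contact_force: [-0.5, -0.1, -5.1]
opening: 0.735
finger_force: 66.9
```

Emit:
move_arm(plan=[0,20,0,0,0,-0.5,40,0,20,0,0,0,-0.5,40,0,20,0,0,0,-0.5,40,0,18,0,0,0,-0.5,40,0,17,0,0,0,-0.5,40,0,15,0,0,0,-0.5,40,0,13,0,0,0,-0.5,40,0,11,0,0,0,-0.5,40,0,9,0,0,0,-0.2,40,0,7,0,0,0,-0.1,40,0,4,0,0,0,-0.1,40,0,2,0,0,0,0,40])

```text
time: 21.0
eef_pos: [0.5827, 0.1944, 0.2693]
tcp_rot: [0.706, 0.709, -0.0, -0.0]
contact_force: [-0.3, -0.4, -4.8]
opening: 0.74
finger_force: 66.9
```

Emit:
move_arm(plan=[0,0,0,0,0,0,40,0,0,0,0,0,0,40,0,0,0,0,0,0,40,0,0,0,0,0,0,40,0,0,0,0,0,0,40,0,0,0,0,0,0,40])

```text
time: 21.6
eef_pos: [0.5827, 0.194, 0.2693]
tcp_rot: [0.706, 0.709, -0.0, -0.0]
contact_force: [-0.0, 0.3, -4.8]
opening: 0.742
finger_force: 66.9
```

```bash
python3 -c "
from m import *
C=[]
for i in range(4):
    c=cam('scene'); print(ctrl.get_state()['time'],[(int(a[0]),a[1].round(2).tolist()) for a in masks(c,blue,(300,100,180,190)) if a[0]>30])
st=ctrl.get_state(); print(st['eef_pos'],st['tcp_rot'],st['contact_force'])
t=cam('top')
def tile(c,P): 
    u,v=px(c,P).astype(int); im=c['color'][max(v-70,0):v+70,u-70:u+70,::-1]; return cv2.resize(im,(400,400),interpolation=2)
cv2.imwrite('pics/a6.png',np.hstack([tile(t,[.56,.19,.1]),tile(c,[.56,.19,.1])]))
for z in(.056,): print([px(t,[x,y,z]).round(1).tolist() for x in(.402,.718) for y in (.131,.257)])
"
```

```text
21.65 [(95, [371.17, 163.8]), (116, [381.19, 174.75]), (136, [400.96, 196.78]), (104, [410.58, 209.46])]
21.7 [(90, [371.18, 163.57]), (119, [381.2, 174.85]), (134, [400.9, 196.71]), (101, [410.61, 209.1])]
21.75 [(93, [371.14, 163.67]), (113, [381.3, 174.77]), (138, [400.84, 196.76]), (105, [410.53, 209.27])]
21.8 [(91, [371.24, 163.59]), (113, [381.21, 174.81]), (137, [400.96, 196.81]), (104, [410.53, 209.34])]
[0.58268906 0.19412688 0.26930892] [ 7.05619555e-01  7.08590885e-01 -6.76768398e-06 -1.53662862e-05] [ 0.93958854  0.11194152 -4.26226463]
[[287.4, 241.8], [250.2, 241.4], [289.1, 150.5], [252.9, 150.3]]
```

View pics/a6.png

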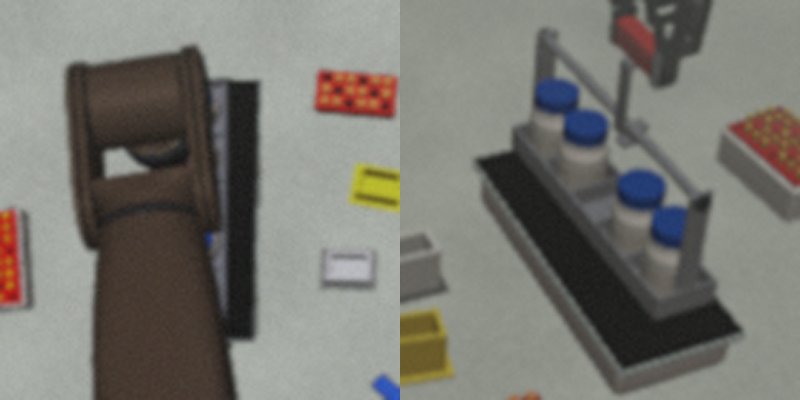

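In the right crop the carrier hangs level over the mat: far-left tray corner (515,148), near corner (658,315), right corner (713,290). The mat's corners are at (478,160), (620,368) and (742,330). Now to compare their positions.

```bash
python3 -c "
from m import *
c=cam('scene'); u,v=px(c,[.56,.19,.1]).astype(int); k=.35; v0=max(v-70,0)
def g(p,z): return np.round(onz(c,u-70+(p[0]-400)*k, v0+p[1]*(v+70-v0)/400,z)*1000,1)
M=[g(p,.056) for p in [(476,160),(620,367),(742,331)]]; T=[g(p,.086) for p in [(514,147),(658,315),(715,289)]]
print(M,(M[0]+M[2])/2); print(T,(T[0]+T[2])/2)
for q in('M','T'): d=eval(q); e=d[1]-d[0]; print(np.degrees(np.arctan2(e[1],e[0])),np.linalg.norm(e))
for p in [(546,33),(703,200)]: print('post',g(p,.211))
"
```

```text
[array([409.3, 130.1,  56. ]), array([718.4, 127.3,  56. ]), array([722. , 251.6,  56. ])] [565.65 190.85  56.  ]
[array([437.9, 157.7,  86. ]), array([699.5, 172.2,  86. ]), array([690.5, 236.9,  86. ])] [564.2 197.3  86. ]
-0.519002894671986 309.11268171978963
3.17255184672407 262.00154579696664
post [430.1 187.4 211. ]
post [698.7 197.2 211. ]
```

```bash
python3 -c "
from m import *
c=cam('scene')
im=cv2.resize(cv2.imread('pics/scene0.png'),(640,400),interpolation=cv2.INTER_AREA)[:,:,::-1]
c0=dict(c,color=np.ascontiguousarray(im))
for n,cc,roi,z in (('init',c0,(190,200,110,110),.074),('now',c,(355,100,90,190),.160)):
    P=np.array([onz(cc,*a[1],z)[:2]*1000 for a in sorted([a for a in masks(cc,blue,roi) if a[0]>30],key=lambda a:a[1][1])])
    print(n,P.round(1).tolist(),'yaw 1-3',np.degrees(np.arctan2(*(P[2]-P[0])[::-1])), 'len',np.linalg.norm(P[2]-P[0]))
# mat left/right long edges in scene by mask of black
for a in masks(c,black,(320,120,140,170)): print(a[0],a[2])
"
```

```text
init [[459.4, -245.2], [514.1, -232.8], [614.7, -211.0], [667.5, -203.4]] yaw 1-3 12.436340932400345 len 159.00810441195623
now [[459.8, 186.0], [515.0, 188.6], [614.9, 191.8], [666.4, 190.1]] yaw 1-3 2.129043836700247 len 155.21112194659906
1610 ((382.6282043457031, 226.11834716796875), (105.9834976196289, 36.02999496459961), 37.002525329589844)
```

The carrier is yawed about +2° to the mat and sits within a few mm of its middle. I'll turn it -2°, shift y by -2 mm, then lower it.

Emit:
move_arm(plan=[0,-0.5,-2,0,0,-0.3,40,0,-0.5,-3,0,0,-0.5,40,0,-0.5,-4,0,0,-0.6,40,0,-0.5,-4,0,0,-0.4,40,0,0,-4,0,0,-0.2,40,0,0,-3,0,0,0,40,0,0,-2,0,0,0,40,0,0,-1.5,0,0,0,40,0,0,-1,0,0,0,40,0,0,-1,0,0,0,40,0,0,-1,0,0,0,40,0,0,0,0,0,0,40])

```text
time: 23.15
eef_pos: [0.5827, 0.1922, 0.2428]
tcp_rot: [0.718, 0.696, -0.0, -0.0]
contact_force: [-1.1, 0.3, -4.5]
opening: 0.745
finger_force: 66.9
```

Emit:
move_arm(plan=[0,0,-1,0,0,0,40,0,0,-1,0,0,0,40,0,0,-1,0,0,0,40,0,0,-1,0,0,0,40,0,0,-1,0,0,0,40,0,0,-1,0,0,0,40,0,0,-1,0,0,0,40,0,0,0,0,0,0,40])

```text
time: 23.95
eef_pos: [0.5829, 0.1922, 0.2362]
tcp_rot: [0.718, 0.696, 0.0, 0.0]
contact_force: [0.2, -0.0, -1.0]
opening: 0.742
finger_force: 67.1
```

```bash
python3 -c "
from m import *
c=meas(6)
P=np.array([onz(c,*a[1],.13)[:2]*1000 for a in sorted([a for a in masks(c,blue,(355,100,90,190)) if a[0]>30],key=lambda a:a[1][1])])
print(P.round(1).tolist(),'yaw 1-3',np.degrees(np.arctan2(*(P[2]-P[0])[::-1])))
"
```

```text
F [-0.07 -0.06 -1.26] sd 0.49 tcp [582.8 192.2 236. ] 24.25
caps [[340.84, 171.9, 108.33], [312.68, 178.11, 185.33], [347.73, 186.28, 91.33], [398.07, 205.48, 142.67], [406.75, 218.95, 98.67]]
[[453.4, 191.5], [510.7, 190.7], [612.9, 188.6], [666.1, 183.4]] yaw 1-3 -1.0521151913183613
```

The carrier is down and unloaded. I'll lower the hook out of the seat and back it out to -y.

Emit:
move_arm(plan=[0,0,-4,0,0,0,40,0,0,-5,0,0,0,40,0,0,-2,0,0,0,40,0,0,0,0,0,0,40,0,-5,0,0,0,0,40,0,-10,0,0,0,0,40,0,-12,0,0,0,0,40,0,-14,0,0,0,0,40,0,-14,0,0,0,0,40,0,0,0,0,0,0,40])

```text
time: 25.25
eef_pos: [0.5828, 0.1349, 0.2249]
tcp_rot: [0.719, 0.695, -0.0, 0.0]
contact_force: [0.1, 0.2, -1.2]
opening: 0.736
finger_force: 67.1
```

Emit:
move_arm(plan=[0,-15,2,0,0,0,40,-15,-25,3,0,0,-0.7,40,-22,-25,0,0,0,-1,40,-25,-25,0,0,0,-1,40,-20,-17,0,0,0,0,40,-10,-8,0,0,0,0,40,0,0,0,0,0,0,40,0,0,0,0,0,0,40])

```text
time: 26.05
eef_pos: [0.4913, 0.0223, 0.2303]
tcp_rot: [0.734, 0.679, 0.001, 0.0]
contact_force: [-0.4, 0.0, -1.0]
opening: 0.739
finger_force: 67.2
```

```bash
python3 -c "
from m import *
st=ctrl.get_state(); print(st['eef_pos'],st['tcp_rot'])
t=cam('top'); c=cam('scene')
def tile(c,P,r): 
    u,v=px(c,P).astype(int); im=c['color'][max(v-r,0):v+r,u-r:u+r,::-1]; print(u-r,v-r,r); return cv2.resize(im,(400,400),interpolation=2)
cv2.imwrite('pics/a7.png',np.hstack([tile(t,[.54,.13,.1],70),tile(c,[.54,.13,.1],80)]))
P=np.array([onz(c,*a[1],.13)[:2]*1000 for a in sorted([a for a in masks(c,blue,(355,100,90,190)) if a[0]>30],key=lambda a:a[1][1])])
print(P.round(1).tolist(),'yaw 1-3',np.degrees(np.arctan2(*(P[2]-P[0])[::-1])))
"
```

```text
[0.49132731 0.02226801 0.23028492] [7.34131244e-01 6.79007190e-01 6.25820128e-04 4.00672765e-04]
217 129 70
284 122 80
[[453.3, 191.2], [510.5, 190.8], [612.9, 188.6], [666.9, 183.0]] yaw 1-3 -0.9231973683670955
```

View pics/a7.png

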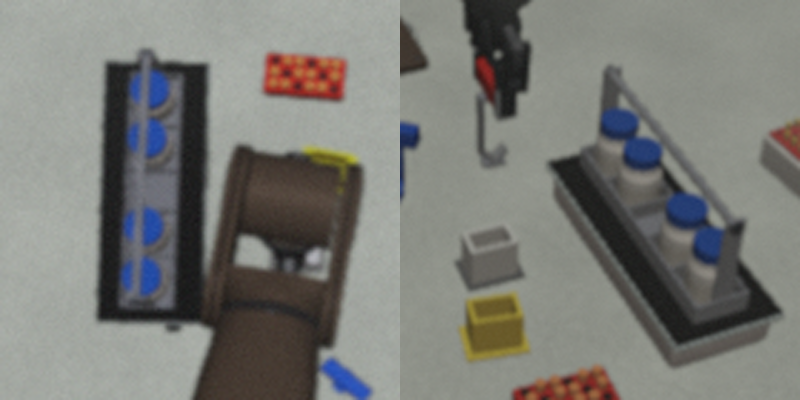

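The carrier stands on the mat, parallel to it and centred (tray (118–183, 70–308) within mat (98–208, 63–322) in the left crop). The hook is above the white holder, so I'll lower it straight back in.

Emit:
move_arm(plan=[-1,-2,-20,0,0,0,40,0,0,-30,0,0,0,40,0,0,-25,0,0,0,40,0,0,-15,0,0,0,40,0,0,0,0,0,0,40,0,0,-15,0,0,0,40,0,0,-15,0,0,0,40,0,0,-12,0,0,0,40,0,0,-8,0,0,0,40,0,0,-5,0,0,0,40,0,0,0,0,0,0,40])

```text
time: 27.25
eef_pos: [0.4895, 0.0203, 0.0844]
tcp_rot: [0.734, 0.679, -0.0, -0.0]
contact_force: [1.0, 1.1, -0.8]
opening: 0.743
finger_force: 67.2
```

Emit:
move_arm(plan=[0,0,-2,0,0,0,40,0,0,-1.5,0,0,0,40,0,0,-1,0,0,0,40,0,0,0,0,0,0,40])

```text
time: 27.65
eef_pos: [0.4901, 0.0201, 0.0811]
tcp_rot: [0.734, 0.679, 0.0, 0.0]
contact_force: [-1.6, 0.3, 2.4]
opening: 0.741
finger_force: 67.4
```

```bash
python3 -c "
from m import *
c=meas(5)"
```

```text
F [-1.52  0.19  3.82] sd 0.97 tcp [490.1  20.1  81.1] 27.9
caps [[370.94, 170.77, 104.67], [281.13, 178.57, 176.67], [380.28, 182.51, 120.67], [398.0, 205.43, 139.0], [406.78, 219.1, 100.33]]
```

The foot is on the slot floor. Releasing the hook and backing off.

Emit:
move_arm(plan=[0,0,0,0,0,0,70,0,0,0,0,0,0,85,0,0,0,0,0,0,85,0,0,0,0,0,0,85,0,0,10,0,0,0,85,0,0,20,0,0,0,85,0,0,40,0,0,0,85,0,0,45,0,0,0,85,0,0,40,0,0,0,85,0,0,0,0,0,0,85])

```text
time: 28.9
eef_pos: [0.4935, 0.0196, 0.2437]
tcp_rot: [0.734, 0.679, 0.005, 0.006]
contact_force: [1.4, -0.3, -0.1]
opening: 0.996
finger_force: 0.0
```

```bash
python3 -c "
from m import *
c=cam('scene'); st=ctrl.get_state(); print(st['eef_pos'],st['contact_force'],st['time'])
for a in masks(c,red,(300,170,40,50)): print(a[0],a[1],np.round(onz(c,*a[1],.106)*1000),a[2])
print([(a[1].round(1).tolist(),a[0]) for a in masks(c,blue,(355,100,90,190))])"
```

```text
[0.4918281  0.01984131 0.24014212] [-0.95598232 -0.028959   -0.3509442 ] 28.95
92 [319.88043478 199.76086957] [490.  20. 106.] ((319.8000183105469, 199.59999084472656), (16.099689483642578, 5.366563320159912), 63.43495178222656)
[([371.0, 170.7], np.int32(97)), ([380.4, 182.5], np.int32(117)), ([398.2, 205.4], np.int32(140)), ([406.8, 219.2], np.int32(98))]
```

The handle is back at (490, 20) mm, as at the start, and the carrier hasn't moved. Signing off.

```bash
python3 -c "
from h import *
print(order.sign_off())"
```

```text
the job is handed in; nothing more can be done
None
```

The carrier was lifted level at its balance point, about 23 mm from the bar's middle, and set down lengthwise in the middle of the mat; the hook is back in its holder and the job was handed in at about 29 s.

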